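# Cells onto the test rail in order of thickness

### The job

Load the test rail for the tester: lay the four loose battery cells in the four V rests, one in each, in order of thickness, with the slimmest next to the grey feed terminal and the thickest at the other end of the row. Each cell lies fully down in both V saddles, about centred on them, with its button end toward the contact post. Set the cells down, do not drop them.

Things in the scene. Friction and masses are not known exactly. Their poses are not given: they have to be found in the camera images.
- cell_slim_mid (a point): the slimmest teal round battery cell, lying: 18 mm diameter, 65 mm long, about 46 g. Point: middle of the cell on its axis. y: the cell's axis, toward the positive end (white washer, steel button; the other end is flat steel); at the start y points away from the robot within 60 degrees. It can roll, so x and z turn. Seated, this point is 27 mm above the rest's origin.
- cell_medium_mid (a point): the second slimmest teal round battery cell, lying: 26 mm diameter, 65 mm long, about 92 g. Point: middle of the cell on its axis. y: the cell's axis, toward the positive end (white washer, steel button; the other end is flat steel); at the start y points away from the robot within 60 degrees. It can roll, so x and z turn. Seated, this point is 32.5 mm above the rest's origin.
- cell_thick_mid (a point): the second thickest teal round battery cell, lying: 32 mm diameter, 70 mm long, about 145 g. Point: middle of the cell on its axis. y: the cell's axis, toward the positive end (white washer, steel button; the other end is flat steel); at the start y points away from the robot within 60 degrees. It can roll, so x and z turn. Seated, this point is 37 mm above the rest's origin.
- cell_giant_mid (a point): the thickest teal round battery cell, lying: 46 mm diameter, 80 mm long, about 340 g. Point: middle of the cell on its axis. y: the cell's axis, toward the positive end (white washer, steel button; the other end is flat steel); at the start y points away from the robot within 60 degrees. It can roll, so x and z turn. Seated, this point is 46 mm above the rest's origin.
- rest_a: one of four identical fixed cell rests on the rail, 66 mm apart, letters in any order: black foot 116 x 39 x 6 mm, two grey V saddles, black contact post (14 x 20 mm, top at 49 mm) with brass plate. Origin: below the post, underside of the foot, 7.5 mm above the table; x along the V from saddles to post, y along the row, z up. A cell's middle belongs at x = -60 mm, y = 0, its axis along x
- rest_b: cell rest like rest_a. Saddles: at x = -38 and -82 mm, each 8 mm thick and 39 mm wide; 90 degree V, mouth 26 mm wide, its bottom 14 mm and top 27 mm above the origin. Between the saddles 36 mm are free down to the foot (top at 6 mm): fingers that hold a cell by its middle go down there
- rest_c: cell rest like rest_a and rest_b
- rest_d: cell rest like rest_a and rest_b
- feed_terminal: grey feed terminal block clipped on one end of the rail (either end), fixed: 64 mm along the V direction, 22 mm along the row, stepped, 42 mm tall, with two brass studs; origin in the middle of its underside, 7.5 mm above the table, 49 mm along the row from the middle line of the nearest rest.
- end_stop: plain low grey end stop clipped on the other end of the rail, fixed: 50 mm along the V direction, 11 mm along the row, 16 mm tall; origin in the middle of its underside. (Also in the way: the tester behind the loose cells, a fixed box 174 mm tall whose face and knobs begin at x = 0.64 m, from y = -0.41 to 0.04 m: travel above it or keep in front of it.)
Mind the look-alikes: they are no part of the job. Leave any pink look-alike of the part that bears cell_thick_mid alone.

How it is judged:
At the end, for the whole second after the job is handed in: one cell in each rest: middle within 10 mm along and 6 mm across the saddles' middle, within 4 mm of seated height, axis within 0.15 rad of the V, button end to the post; thickness rising away from the feed terminal; released and at rest (((x of cell_slim_mid in the frame of rest_a between -0.07 and -0.05 m and y of cell_slim_mid in the frame of rest_a between -0.006 and 0.006 m and z of cell_slim_mid in the frame of rest_a between 0.0229 and 0.0309 m and angle between the y axis of cell_slim_mid and the x axis of rest_a, either way round below 0.15 rad and y of rest_a in the frame of cell_slim_mid above 0.03 m) or (x of cell_slim_mid in the frame of rest_b between -0.07 and -0.05 m and y of cell_slim_mid in the frame of rest_b between -0.006 and 0.006 m and z of cell_slim_mid in the frame of rest_b between 0.0229 and 0.0309 m and angle between the y axis of cell_slim_mid and the x axis of rest_b, either way round below 0.15 rad and y of rest_b in the frame of cell_slim_mid above 0.03 m) or (x of cell_slim_mid in the frame of rest_c between -0.07 and -0.05 m and y of cell_slim_mid in the frame of rest_c between -0.006 and 0.006 m and z of cell_slim_mid in the frame of rest_c between 0.0229 and 0.0309 m and angle between the y axis of cell_slim_mid and the x axis of rest_c, either way round below 0.15 rad and y of rest_c in the frame of cell_slim_mid above 0.03 m) or (x of cell_slim_mid in the frame of rest_d between -0.07 and -0.05 m and y of cell_slim_mid in the frame of rest_d between -0.006 and 0.006 m and z of cell_slim_mid in the frame of rest_d between 0.0229 and 0.0309 m and angle between the y axis of cell_slim_mid and the x axis of rest_d, either way round below 0.15 rad and y of rest_d in the frame of cell_slim_mid above 0.03 m)) and ((x of cell_medium_mid in the frame of rest_a between -0.07 and -0.05 m and y of cell_medium_mid in the frame of rest_a between -0.006 and 0.006 m and z of cell_medium_mid in the frame of rest_a between 0.0285 and 0.0365 m and angle between the y axis of cell_medium_mid and the x axis of rest_a, either way round below 0.15 rad and y of rest_a in the frame of cell_medium_mid above 0.03 m) or (x of cell_medium_mid in the frame of rest_b between -0.07 and -0.05 m and y of cell_medium_mid in the frame of rest_b between -0.006 and 0.006 m and z of cell_medium_mid in the frame of rest_b between 0.0285 and 0.0365 m and angle between the y axis of cell_medium_mid and the x axis of rest_b, either way round below 0.15 rad and y of rest_b in the frame of cell_medium_mid above 0.03 m) or (x of cell_medium_mid in the frame of rest_c between -0.07 and -0.05 m and y of cell_medium_mid in the frame of rest_c between -0.006 and 0.006 m and z of cell_medium_mid in the frame of rest_c between 0.0285 and 0.0365 m and angle between the y axis of cell_medium_mid and the x axis of rest_c, either way round below 0.15 rad and y of rest_c in the frame of cell_medium_mid above 0.03 m) or (x of cell_medium_mid in the frame of rest_d between -0.07 and -0.05 m and y of cell_medium_mid in the frame of rest_d between -0.006 and 0.006 m and z of cell_medium_mid in the frame of rest_d between 0.0285 and 0.0365 m and angle between the y axis of cell_medium_mid and the x axis of rest_d, either way round below 0.15 rad and y of rest_d in the frame of cell_medium_mid above 0.03 m)) and ((x of cell_thick_mid in the frame of rest_a between -0.07 and -0.05 m and y of cell_thick_mid in the frame of rest_a between -0.006 and 0.006 m and z of cell_thick_mid in the frame of rest_a between 0.0329 and 0.0409 m and angle between the y axis of cell_thick_mid and the x axis of rest_a, either way round below 0.15 rad and y of rest_a in the frame of cell_thick_mid above 0.03 m) or (x of cell_thick_mid in the frame of rest_b between -0.07 and -0.05 m and y of cell_thick_mid in the frame of rest_b between -0.006 and 0.006 m and z of cell_thick_mid in the frame of rest_b between 0.0329 and 0.0409 m and angle between the y axis of cell_thick_mid and the x axis of rest_b, either way round below 0.15 rad and y of rest_b in the frame of cell_thick_mid above 0.03 m) or (x of cell_thick_mid in the frame of rest_c between -0.07 and -0.05 m and y of cell_thick_mid in the frame of rest_c between -0.006 and 0.006 m and z of cell_thick_mid in the frame of rest_c between 0.0329 and 0.0409 m and angle between the y axis of cell_thick_mid and the x axis of rest_c, either way round below 0.15 rad and y of rest_c in the frame of cell_thick_mid above 0.03 m) or (x of cell_thick_mid in the frame of rest_d between -0.07 and -0.05 m and y of cell_thick_mid in the frame of rest_d between -0.006 and 0.006 m and z of cell_thick_mid in the frame of rest_d between 0.0329 and 0.0409 m and angle between the y axis of cell_thick_mid and the x axis of rest_d, either way round below 0.15 rad and y of rest_d in the frame of cell_thick_mid above 0.03 m)) and ((x of cell_giant_mid in the frame of rest_a between -0.07 and -0.05 m and y of cell_giant_mid in the frame of rest_a between -0.006 and 0.006 m and z of cell_giant_mid in the frame of rest_a between 0.042 and 0.05 m and angle between the y axis of cell_giant_mid and the x axis of rest_a, either way round below 0.15 rad and y of rest_a in the frame of cell_giant_mid above 0.03 m) or (x of cell_giant_mid in the frame of rest_b between -0.07 and -0.05 m and y of cell_giant_mid in the frame of rest_b between -0.006 and 0.006 m and z of cell_giant_mid in the frame of rest_b between 0.042 and 0.05 m and angle between the y axis of cell_giant_mid and the x axis of rest_b, either way round below 0.15 rad and y of rest_b in the frame of cell_giant_mid above 0.03 m) or (x of cell_giant_mid in the frame of rest_c between -0.07 and -0.05 m and y of cell_giant_mid in the frame of rest_c between -0.006 and 0.006 m and z of cell_giant_mid in the frame of rest_c between 0.042 and 0.05 m and angle between the y axis of cell_giant_mid and the x axis of rest_c, either way round below 0.15 rad and y of rest_c in the frame of cell_giant_mid above 0.03 m) or (x of cell_giant_mid in the frame of rest_d between -0.07 and -0.05 m and y of cell_giant_mid in the frame of rest_d between -0.006 and 0.006 m and z of cell_giant_mid in the frame of rest_d between 0.042 and 0.05 m and angle between the y axis of cell_giant_mid and the x axis of rest_d, either way round below 0.15 rad and y of rest_d in the frame of cell_giant_mid above 0.03 m)) and horizontal distance between cell_slim_mid and feed_terminal below 0.082 m and horizontal distance between cell_medium_mid and feed_terminal between 0.082 and 0.148 m and horizontal distance between cell_thick_mid and feed_terminal between 0.148 and 0.214 m and horizontal distance between cell_giant_mid and feed_terminal above 0.214 m and linear speed of each of cell_slim, cell_medium, cell_thick, cell_giant below 0.02 m/s and contact force between the fingers and cell_slim below 0.1 N and contact force between the fingers and cell_medium below 0.1 N and contact force between the fingers and cell_thick below 0.1 N and contact force between the fingers and cell_giant below 0.1 N); the robot touches nothing.
It fails at once if a cell is let go in the air, more than about 3 cm above where it would rest ((height (world z) of cell_slim_mid above 0.0694 m and contact force between the fingers and cell_slim below 0.02 N) or (height (world z) of cell_medium_mid above 0.075 m and contact force between the fingers and cell_medium below 0.02 N) or (height (world z) of cell_thick_mid above 0.0794 m and contact force between the fingers and cell_thick below 0.02 N) or (height (world z) of cell_giant_mid above 0.0885 m and contact force between the fingers and cell_giant below 0.02 N)).
It also fails if it takes over 115 s, if anything falls off the work surface, if the arm or the gripper's body presses on something with over 40 N, if the wrist force passes 120 N, or if a joint passes its speed limit or range.

### The arm

A 6-joint arm with a two-finger parallel gripper is mounted at the origin on a cart in front of the work surface, level with it; the furniture and walls round the work are solid. World frame = base frame: x ahead of the robot, y to its left, z up, the work surface at z = 0. Lengths are in m, angles in rad, forces in N, time in s.
With the tool pointing down it reaches from about 0.275 to 0.975 m from the base axis. Payload 8.4 kg.
Tool frame: the origin (TCP) lies midway between the tips of the shut fingers; the grasp point (between the pads) lies 19 mm behind it; z points along the fingers, y is the line along which they close (so a half turn about z gives the same grasp; the last joint's range is limited). The gripper opens to 92 mm and grips with 3 to 60 N. Pads are 20 mm wide; open, the fingers measure 128 mm over their backs; the gripper's body (75 mm by 189 mm) begins 69 mm behind the grasp point.
Start: joints at [-1.231, 0.353, 1.633, -0, 1.155, -0.002], TCP at [0.209, -0.589, 0.215] pointing down, gripper open.
Joint ranges: [-2.63, 2.63], [-0.92, 2.1], [0.06, 2.66], [-1.3, 4.44], [0, 2.69], [-3.02, 3.02]. Speed limits (rad/s): [2.22, 2.22, 2.79, 3.14, 3.14, 3.14].

### API

Orientations are given as [roll, pitch, yaw] about the fixed x, y, z axes, in that order (R = Rz(yaw) Ry(pitch) Rx(roll)).
In Python, from cell import observe, camera, camera_params, finish_job, find_in, outline_of gives the robot as it stands.
- The arm moves only by the shell command python3 -m creep 'ROWS' [OPENING]. ROWS is JSON, a list of rows, each a list of 2 entries, a list of its own where there are three numbers: the shift along the tool's x, y, z in mm, then the turn, a rotation vector about the tool's x, y, z in degrees. In form: [[[dx, dy, dz], [rx, ry, rz]], ...]. A call has exactly 5 rows; each row is the pose to reach, as a shift and turn from the pose commanded when the call began, along the tool's axes at that moment; what a row does not reach only later rows make up. A row lasts 1/10 s, in which the tool goes at most 50 mm and 8.59 degrees, less where a joint would pass 70% of its speed; a pose out of reach is approached as far as the arm can. A call with a gripper value outside its range is refused whole. OPENING is the finger opening in mm, from 0 to 91.9, set as the call begins (- or left out, the last holds). The fingers move at their own pace and stop on an object; the grip force is fixed at half the most. Time passes only in rows, so rows that repeat a pose let the fingers close, or fill a call up. It gives the time, the measured TCP pose, the force, the opening and the grip force at its end, in the units of the state.
- observe(): the state, without advancing time (a new reading comes with each control period).
- camera(name): name is "scene" or "top" or "wrist"; returns the picture (480x640x3 uint8, blue, green, red); there is no depth.
- camera_params(name): a dict with "fov_y" (degrees; the focal length in pixels is half the picture's height over the tangent of half this angle, whatever the lens; pixels are square), "cx", "cy" (the principal point, pixels), "dist_coeffs" ([k1, k2, p1, p2, k3] as OpenCV has them; the pictures are not rectified), "position" and "orientation" of the camera in the world. Camera axes: x right, y down, z forward; pixel columns grow to the right and rows downward; lengths in m; the calibration is good to about 2 mm. A picture is of the moment at which its call begins: read the wrist's pose just before it. camera_params takes no time and is no camera call; for the wrist camera it gives the pose at the moment of the call.
- finish_job(): hands the job in; it is judged then, once.
Trained networks look in the newest picture that a camera, given by its name, has taken for a name from the list of things; names that differ only in an ending like _2 or _b are one class to them, and where a whole thing is asked for, a point or a joint stands for the part that bears it (a point fixed in the world has none). Each returns a list of dicts, best first, with "p" (0 to 1); they miss things now and then, are a little off and sometimes report something else, mostly with a low value. They report only what shows in the picture. A call takes as long as a camera call. They do not tell look-alikes from the thing itself.
- find_in(camera, thing): "location" ([row, column] in pixels, amid what is visible of it).
- outline_of(camera, thing): "mask" (480x640 bool, what is visible of it) and "location" ([row, column] in pixels, amid what is visible of it).
The state is a dict: "time_s": time; "qpos": joint angles; "qd": joint speeds; "joint_efforts": joint torques, N m; "eef_pos": TCP position; "eef_rot": TCP orientation; "wrist_force": force on the tool from outside, world axes, zero at the start; "torque": the same for the moment, N m; "width": finger opening in m; "grip_force": force on a finger pad.
Only numpy, scipy, OpenCV 4.12 (cv2) and the standard library are available. Lean on these libraries where they do the work, as an engineer would, in place of code of your own. Each camera call takes 0.05 s, during which the arm holds its last target. There are 200 camera calls.

## Working session

There is one attempt and no reset: what is moved stays moved. The work goes in short steps, Python scripts to look and compute and a shell command to move; the robot and the scene stay as the last step left them, time stands still between calls to the robot, and variables do not carry over. Pictures are saved under pics/ and viewed, at most 14 in all, crops included, and the job is handed in when it is done.

```bash
mkdir -p pics; ls; python3 - <<'E'
from cell import *
import cv2,numpy as np
for n in("top","scene"):
    im=camera(n);cv2.imwrite(f"pics/{n}0.png",im);p=camera_params(n);print(n,p)
    for t in("cell_slim_mid","cell_medium_mid","cell_thick_mid","cell_giant_mid","rest_a","feed_terminal","end_stop"):
        print(t,[(np.round(d["location"]).tolist(),round(d["p"],2)) for d in find_in(n,t)])
print(observe())
E
```

```text
pics
top {'fov_y': 44.420647038304594, 'cx': 323.79926363917133, 'cy': 231.92358778665835, 'dist_coeffs': array([0.03548338, 0.        , 0.        , 0.        , 0.        ]), 'position': array([0.25275444, 0.0138518 , 1.25216631]), 'orientation': array([-2.94090901e+00, -1.08666390e-03, -1.56679754e+00])}
cell_slim_mid [([220.0, 402.0], 0.6)]
cell_medium_mid [([255.0, 359.0], 0.8)]
cell_thick_mid [([287.0, 404.0], 0.85), ([264.0, 444.0], 0.68), ([232.0, 214.0], 0.28)]
cell_giant_mid [([221.0, 488.0], 0.72)]
rest_a [([233.0, 245.0], 0.95), ([235.0, 308.0], 0.89), ([231.0, 210.0], 0.82), ([236.0, 274.0], 0.69)]
feed_terminal [([234.0, 193.0], 0.87)]
end_stop [([243.0, 326.0], 0.53)]
scene {'fov_y': 46.597952668578074, 'cx': 322.6621491247003, 'cy': 244.24165373146826, 'dist_coeffs': array([-0.06960239,  0.        ,  0.        ,  0.        ,  0.        ]), 'position': array([0.07404768, 0.80066803, 0.70939515]), 'orientation': array([-2.20982186, -0.00430444, -2.65440045])}
cell_slim_mid [([211.0, 340.0], 0.57)]
cell_medium_mid [([242.0, 349.0], 0.92)]
cell_thick_mid [([205.0, 392.0], 0
[... 241 characters left out ...]
0.5), ([326.0, 254.0], 0.45)]
{'time_s': 0.8, 'qpos': array([-1.23143772e+00,  3.52950058e-01,  1.63339252e+00,  1.17569199e-05,
        1.15519584e+00, -2.41518843e-03]), 'qd': array([0.00089572, 0.00039168, 0.00046985, 0.00051307, 0.00185064,
       0.00074892]), 'joint_efforts': array([ 9.13399454e-04, -5.93694377e+01, -3.34565306e+01,  6.98119425e-02,
        1.58750295e-02, -2.16817608e-05]), 'eef_pos': array([ 0.20947303, -0.58886445,  0.21461739]), 'eef_rot': array([ 3.14153838e+00, -1.06253196e-05,  3.41769046e-01]), 'wrist_force': array([-0.73136959, -0.32248181, -0.00215815]), 'torque': array([-0.0141778 ,  0.00834583, -0.01600405]), 'grip_force': 0.0, 'width': 0.09190174974850898}
```

```bash
python3 - <<'E'
import cv2
a=cv2.imread("pics/top0.png")[170:330,160:560];cv2.imwrite("pics/a.png",cv2.resize(a,None,fx=2,fy=2,interpolation=cv2.INTER_CUBIC))
a=cv2.imread("pics/scene0.png")[140:380,200:460];cv2.imwrite("pics/b.png",cv2.resize(a,None,fx=2.5,fy=2.5,interpolation=cv2.INTER_CUBIC))
E
```

```text
(no output)
```

View pics/a.png

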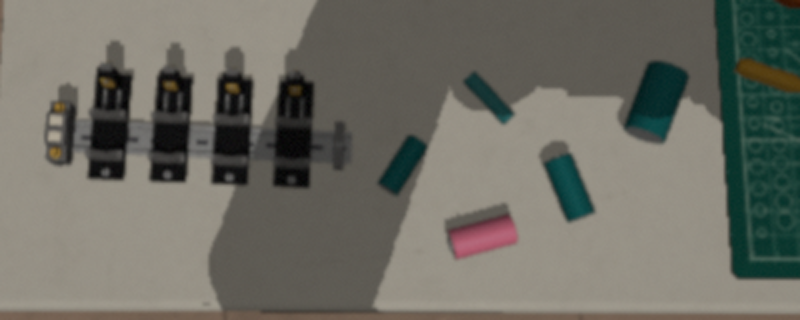

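View pics/b.png

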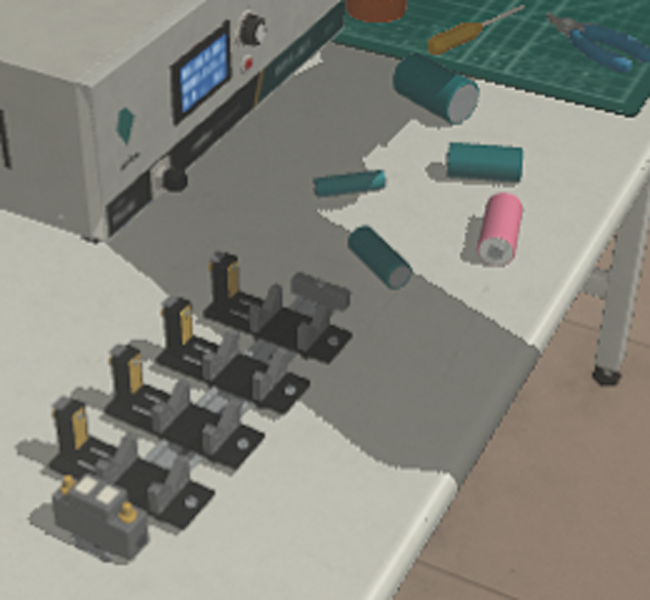

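```bash
cat > h.py <<'E'
import numpy as np,cv2
from cell import *
from scipy.spatial.transform import Rotation as Rot
from scipy.optimize import minimize
D={"slim":(9,65),"medium":(13,65),"thick":(16,70),"giant":(23,80)}
def K(p):
    f=240/np.tan(np.radians(p["fov_y"]/2)); return np.array([[f,0,p["cx"]],[0,f,p["cy"]],[0,0,1]])
def proj(p,X):
    R=Rot.from_euler("xyz",p["orientation"]).as_matrix()
    rv=cv2.Rodrigues(R.T)[0]; return cv2.projectPoints(np.float64(X),rv,-R.T@p["position"],K(p),p["dist_coeffs"])[0][:,0]
def ray(p,uv):
    R=Rot.from_euler("xyz",p["orientation"]).as_matrix()
    n=cv2.undistortPoints(np.float64(uv).reshape(-1,1,2),K(p),p["dist_coeffs"])[:,0]
    return np.c_[n,np.ones(len(n))]@R.T
def onplane(p,uv,z):
    d=ray(p,uv);return p["position"]+d*((z-p["position"][2])/d[:,2])[:,None]
def tri(ps,uvs):
    A=0;b=0
    for p,uv in zip(ps,uvs):
        d=ray(p,[uv])[0];d/=np.linalg.norm(d);M=np.eye(3)-np.outer(d,d);A=A+M;b=b+M@p["position"]
    return np.linalg.solve(A,b)
def cyl(x,y,z,th,r,L):
    a=np.linspace(0,2*np.pi,32,endpoint=False);u=np.array([np.cos(th),np.sin(th),0]);v=np.array([-u[1],u[0],0])
    c=np.array([x,y,z])+np.outer(np.cos(a)*r,v)+np.outer(np.sin(a)*r,[0,0,1]);return np.r_[c-u*L/2,c+u*L/2]
S=4
def fit(views,name,z=None):
    "views: list of (params,mask). fit x,y,th(,z) in m by smoothed IoU"
    r,L=D[name];r/=1e3;L/=1e3
    big=[cv2.resize(cv2.GaussianBlur(m.astype(np.float32),(0,0),.6),None,fx=S,fy=S)>.5 for _,m in views]
    p,m=views[0];ys,xs=np.nonzero(m);c=onplane(p,[[xs.mean(),ys.mean()]],r)[0]
    def cost(q):
        s=0
        for (p,_),B in zip(views,big):
            h=cv2.convexHull(np.float32(proj(p,cyl(q[0],q[1],q[3]/10 if z is None else z,q[2]/5,r,L)))*S+(S-1)/2)
            I=np.zeros(B.shape,np.uint8);cv2.fillConvexPoly(I,np.int32(np.round(h*16)),1,shift=4)
            s+=1-(I&B).sum()/(I|B).sum()
        return s/len(views)
    best=None
    for t0 in(-.8,-.3,.3,.8):
        x0=[c[0],c[1],t0*5]+([r*10] if z is None else [])
        sx=np.array([x0]+[np.array(x0)+np.eye(len(x0))[i]*[.02,.02,1.5,.08][i] for i in range(len(x0))])
        o=minimize(cost,x0,method="Nelder-Mead",options=dict(initial_simplex=sx,xatol=1e-4,fatol=1e-4))
        if best is None or o.fun<best.fun:best=o
    q=best.x;return dict(x=q[0],y=q[1],yaw=q[2]/5,z=q[3]/10 if z is None else z,err=best.fun)
def look(cam,name):
    "all outlines in the newest picture whose pixels are teal, best first"
    return outline_of(cam,f"cell_{name}_mid")
E
python3 - <<'E'
from h import *
P={n:camera_params(n) for n in("top","scene")};im={n:camera(n) for n in P}
for k in D:
    vs=[]
    for n in P:
        for d in look(n,k):
            px=im[n][d["mask"]].mean(0)
            if px[2]<px[1]: # teal
                vs.append((P[n],d["mask"]));print(k,n,d["p"],np.round(d["location"]),d["mask"].sum());break
    if vs:
        f=fit(vs,k);print({a:round(float(b),4) for a,b in f.items()})
        if len(vs)==2:print([[round(float(v),4) for v in fit([q],k,D[k][0]/1e3).values()] for q in vs])
# rail: mask centroids of rests on top
for n in P:
    for d in outline_of(n,"rest_a")[:4]:
        m=d["mask"].astype(np.uint8);r=cv2.minAreaRect(cv2.findNonZero(m));b=cv2.boxPoints(r)
        print(n,d["location"],np.round(onplane(P[n],b,.0135)[:,:2],3).tolist())
# post tops: top view full-picture px from the enlarged crop, brass region guess
E
```

```text
slim top 0.69 [219. 404.] 275
slim scene 0.52 [215. 342.] 214
{'x': 0.5376, 'y': -0.1594, 'yaw': 0.7432, 'z': 0.0067, 'err': 0.0904}
[[0.5372, -0.1591, 0.7449, 0.009, 0.0652], [0.5358, -0.1562, 0.7503, 0.009, 0.1159]]
medium top 0.62 [256. 360.] 378
{'x': 0.4623, 'y': -0.0654, 'yaw': -0.5755, 'z': 0.0121, 'err': 0.0654}
thick top 0.65 [266. 444.] 618
thick scene 0.7 [204. 395.] 402
{'x': 0.4376, 'y': -0.2417, 'yaw': 0.3276, 'z': 0.014, 'err': 0.1142}
[[0.4365, -0.2416, 0.3422, 0.016, 0.1312], [0.4368, -0.2386, 0.3213, 0.016, 0.0936]]
giant top 0.86 [220. 490.] 867
giant scene 0.56 [174. 374.] 625
{'x': 0.5302, 'y': -0.338, 'yaw': -0.402, 'z': 0.0198, 'err': 0.0568}
[[0.53, -0.337, -0.3872, 0.023, 0.0673], [0.5274, -0.3323, -0.4289, 0.023, 0.0499]]
top [234.3, 305.1] [[0.438, 0.074], [0.565, 0.069], [0.563, 0.027], [0.437, 0.032]]
top [233.2, 274.1] [[0.441, 0.14], [0.569, 0.136], [0.567, 0.095], [0.439, 0.099]]
top [231.7, 211.3] [[0.446, 0.275], [0.574, 0.27], [0.57, 0.225], [0.442, 0.231]]
top [232.4, 242.8] [[0.444, 0.208], [0.572, 0.204], [0.569, 0.161], [0.441, 0.165]]
scene [304.4, 270.7] [[0.573, 0.205], [0.593, 0.132], [0.443, 0.154], [0.432, 0.221]]
scene [286.5, 289.2] [[0.573, 0.139], [0.593, 0.059], [0.44, 0.087], [0.429, 0.161]]
scene [265.9, 308.4] [[0.567, 0.072], [0.587, -0.009], [0.437, 0.02], [0.425, 0.095]]
```

```bash
cat > go.py <<'E'
import sys;from h import *
def go(x,y,z,yaw,frm=None):
    "shift from the pose now (or frm=(x,y,z,yaw)) in tool axes, mm and deg"
    if frm is None:
        o=observe();pos=o["eef_pos"];R=Rot.from_euler("xyz",o["eef_rot"])
    else: pos=np.array(frm[:3]);R=Rot.from_euler("xyz",[np.pi,0,frm[3]])
    s=R.inv().apply(np.array([x,y,z])-pos)*1e3;t=np.degrees((R.inv()*Rot.from_euler("xyz",[np.pi,0,yaw])).as_rotvec())
    print("shift",np.round(s,1),"turn",np.round(t,2));return (x,y,z,yaw)
if __name__=="__main__":
    a=np.float64(sys.argv[1:]).reshape(-1,4);f=None
    for r in a:f=go(*r,frm=f)
E
python3 go.py 0.40 -0.22 0.30 0 0.40 0.15 0.30 0
python3 -c "
from h import *;o=observe();p=camera_params('wrist');R=Rot.from_euler('xyz',o['eef_rot']);print(p['fov_y'],R.inv().apply(p['position']-o['eef_pos']),(R.inv()*Rot.from_euler('xyz',p['orientation'])).as_matrix().round(2))"
```

```text
shift [ 303.1 -283.6  -85.4] turn [ 0.    0.   19.58]
shift [   0. -370.   -0.] turn [0. 0. 0.]
66.99847010783488 [ 0.07494991 -0.00098285 -0.17014774] [[-0.   -0.96 -0.27]
 [ 1.   -0.    0.  ]
 [-0.   -0.27  0.96]]
```

```bash
python3 go.py 0.52 -0.27 0.22 0 0.52 -0.12 0.22 0 0.52 0.07 0.22 0 0.52 0.22 0.22 0
```

```text
shift [ 399.4 -196.3   -5.4] turn [ 0.    0.   19.58]
shift [   0. -150.   -0.] turn [0. 0. 0.]
shift [   0. -190.   -0.] turn [0. 0. 0.]
shift [   0. -150.   -0.] turn [0. 0. 0.]
```

```bash
cat > snap.py <<'E'
import sys,pickle;from h import *
p=camera_params("wrist");im=camera("wrist");n=sys.argv[1];cv2.imwrite(f"pics/{n}.png",im)
d={}
for t in sys.argv[2:]:d[t]=outline_of("wrist",t)
pickle.dump((p,im,d),open(f"{n}.pkl","wb"))
E
C="cell_slim_mid cell_medium_mid cell_thick_mid cell_giant_mid"
python3 -m creep '[[[45,-22,-1],[0,0,0]],[[90,-44,-2],[0,0,0]],[[135,-66,-3],[0,0,0]],[[180,-88,-4],[0,0,0]],[[220,-108,-5],[0,0,0]]]'
python3 -m creep '[[[45,-22,0],[0,0,5]],[[90,-44,0],[0,0,10]],[[135,-66,0],[0,0,15]],[[179,-88,0],[0,0,19.58]],[[179,-88,0],[0,0,19.58]]]'
python3 snap.py w1 $C
python3 -m creep '[[[0,-45,0],[0,0,0]],[[0,-90,0],[0,0,0]],[[0,-130,0],[0,0,0]],[[0,-150,0],[0,0,0]],[[0,-150,0],[0,0,0]]]'
python3 snap.py w2 $C
python3 -m creep '[[[0,-45,0],[0,0,0]],[[0,-90,0],[0,0,0]],[[0,-140,0],[0,0,0]],[[0,-180,0],[0,0,0]],[[0,-190,0],[0,0,0]]]'
python3 snap.py w3 rest_a feed_terminal
python3 -m creep '[[[0,-45,0],[0,0,0]],[[0,-90,0],[0,0,0]],[[0,-130,0],[0,0,0]],[[0,-150,0],[0,0,0]],[[0,-150,0],[0,0,0]]]'
python3 snap.py w4 rest_a feed_terminal
python3 - <<'E'
from h import *;import pickle
V=[pickle.load(open(f"w{i}.pkl","rb")) for i in(1,2)]
for k in D:
    vs=[]
    for p,im,d in V:
        for m in d[f"cell_{k}_mid"]:
            px=im[m["mask"]].mean(0)
            print(k,round(m["p"],2),np.round(m["location"]),m["mask"].sum(),px.round())
            if px[2]<px[1]:vs.append((p,m["mask"]));break
    if vs:
        print({a:round(float(b),4) for a,b in fit(vs,k).items()});print([[round(float(v),4) for v in fit([q],k,D[k][0]/1e3).values()] for q in vs])
E
```

```text
time_s: 1.9
eef_pos: [0.3818, -0.4117, 0.2198]
eef_rot: [3.141, -0.0, 0.342]
wrist_force: [0.2, -0.2, 0.4]
width: 0.0922
grip_force: 0.0
time_s: 2.4
eef_pos: [0.5233, -0.2665, 0.2197]
eef_rot: [-3.141, -0.002, 0.002]
wrist_force: [-0.2, 0.2, -0.3]
width: 0.0918
grip_force: 0.0
time_s: 3.15
eef_pos: [0.519, -0.1196, 0.2198]
eef_rot: [-3.141, 0.0, 0.001]
wrist_force: [0.0, 0.7, 0.0]
width: 0.0922
grip_force: 0.0
time_s: 3.9
eef_pos: [0.5199, 0.0717, 0.2196]
eef_rot: [-3.141, -0.0, 0.001]
wrist_force: [-0.2, -0.8, -0.2]
width: 0.0921
grip_force: 0.0
time_s: 4.55
eef_pos: [0.5204, 0.2198, 0.2194]
eef_rot: [-3.142, -0.0, 0.001]
wrist_force: [0.8, -0.2, 0.1]
width: 0.0921
grip_force: 0.0
slim 0.8 [202. 224.] 1127 [92. 93. 54.]
slim 0.56 [195. 363.] 1039 [95. 95. 53.]
{'x': 0.5334, 'y': -0.1585, 'yaw': 0.7277, 'z': 0.0079, 'err': 0.0515}
[[0.5335, -0.1587, 0.7252, 0.009, 0.0456], [0.5334, -0.1587, 0.7287, 0.009, 0.0584]]
medium 0.83 [268. 145.] 1546 [84. 85. 45.]
medium 0.62 [261. 275.] 1377 [82. 83. 40.]
{'x': 0.458, 'y': -0.0636, 'yaw': -0.5728, 'z': 0.0122, 'err': 0.0702}
[[0.4582, -0.0637, -0.5739, 0.013, 0.0606], [0.458, -0.0637, -0.5775, 0.013, 0.0817]]
thick 0.87 [288. 299.] 1888 [81. 82. 40.]
thick 0.95 [329. 350.] 1764 [106.  92. 158.]
thick 0.87 [259. 429.] 576 [78. 80. 55.]
{'x': 0.4336, 'y': -0.2406, 'yaw': 0.3537, 'z': 0.0153, 'err': 0.39}
[[0.4337, -0.2406, 0.3589, 0.016, 0.058], [0.4477, -0.2176, -1.0939, 0.016, 0.7108]]
giant 0.63 [208. 391.] 3639 [78. 79. 33.]
giant 0.63 [204. 534.] 4146 [72. 72. 30.]
{'x': 0.5262, 'y': -0.3353, 'yaw': -0.3931, 'z': 0.0219, 'err': 0.0349}
[[0.5269, -0.3352, -0.3995, 0.023, 0.0312], [0.5255, -0.3347, -0.3833, 0.023, 0.0344]]
```

View pics/w1.png

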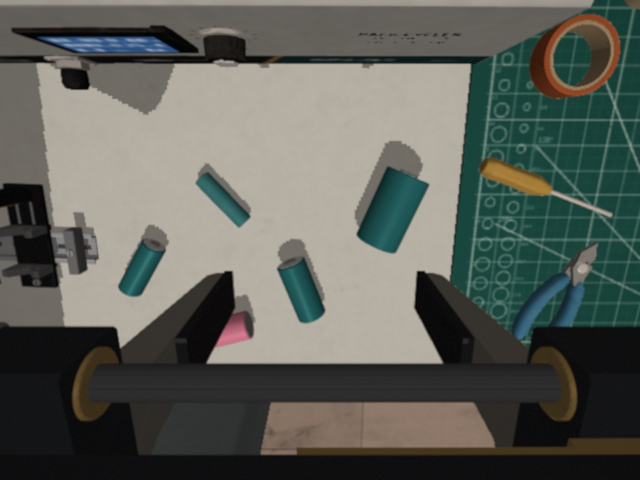

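View pics/w3.png

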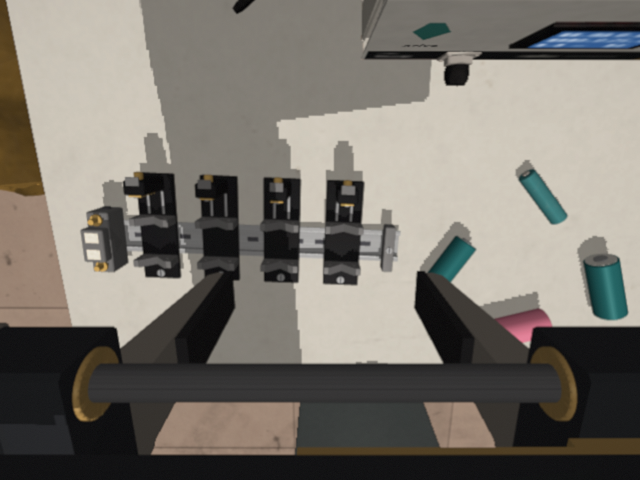

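View pics/w4.png

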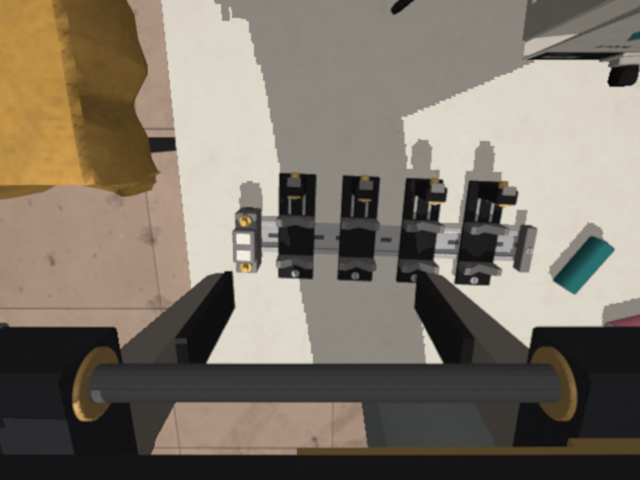

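```bash
cat > rail.py <<'E'
from h import *;import pickle
V=[pickle.load(open(f"w{i}.pkl","rb")) for i in(3,4)]
def box(x0,x1,w,z0,z1):return np.array([[x,y,z] for x in(x0,x1) for y in(-w/2,w/2) for z in(z0,z1)])
def parts(f0):return [box(f0,f0+116,39,0,6),box(-42,-34,39,6,27),box(-86,-78,39,6,27),box(-7,7,20,6,49)]
U=[]
for p,im,d in V:
    B=np.zeros((480,640),bool)
    for m in d["rest_a"]:
        print(round(m["p"],2),np.round(m["location"]),m["mask"].sum())
        if m["p"]>.5:B|=m["mask"]
    U.append(cv2.resize(B.astype(np.float32),None,fx=2,fy=2)>.5)
def cost(q,show=False):
    x,y,th,f0,dz=q[0],q[1],q[2]/5,q[3]*100,q[4]/10;s=0
    R=np.array([[np.cos(th),-np.sin(th),0],[np.sin(th),np.cos(th),0],[0,0,1]])
    for (p,_,_),B in zip(V,U):
        I=np.zeros(B.shape,np.uint8)
        for i in range(4):
            for b in parts(f0):
                X=(b+[0,(i-1.5)*66,0])/1e3@R.T+[x,y,.0075+dz]
                cv2.fillConvexPoly(I,np.int32(np.round((cv2.convexHull(np.float32(proj(p,X)))*2+.5)*16)),1,shift=4)
        s+=1-(I&B).sum()/(I|B).sum()
    return s/2
x0=np.array([.55,.15,-.17,-1.07,0.]);best=None
for y0 in(.14,.155):
    x0[1]=y0;sx=np.array([x0]+[x0+np.eye(5)[i]*[.01,.01,.2,.05,.03][i] for i in range(5)])
    o=minimize(cost,x0,method="Nelder-Mead",options=dict(initial_simplex=sx,maxiter=500,xatol=1e-4,fatol=1e-4))
    q=o.x;print("origin mid",q[:2].round(4),"yaw",round(q[2]/5,4),"f0",round(q[3]*100,1),"dz",round(q[4]/10,4),"err",round(o.fun,3))
    if best is None or o.fun<best.fun:best=o
q=best.x;th=q[2]/5;u=np.array([np.cos(th),np.sin(th)]);v=np.array([-u[1],u[0]])
for k,i in zip(("giant","thick","medium","slim"),range(4)):print(k,(q[:2]-.06*u+v*(i-1.5)*.066).round(4))
for p,im,d in V:
    for m in d["feed_terminal"][:1]:print("feed",onplane(p,[m["location"][::-1]],.04))
p,im,_=V[0]
for i in range(4):
    for b in [box(-100,-20,1,20,20.5)]+parts(q[3]*100):
        R=np.array([[np.cos(th),-np.sin(th),0],[np.sin(th),np.cos(th),0],[0,0,1]]);X=(b+[0,(i-1.5)*66,0])/1e3@R.T+[q[0],q[1],.0075]
        cv2.polylines(im,[np.int32(cv2.convexHull(np.float32(proj(p,X))))],True,(0,255,0),1)
cv2.imwrite("pics/rail.png",cv2.resize(im[150:310,70:420],None,fx=2.2,fy=2.2))
E
python3 rail.py
```

```text
0.89 [223. 158.] 4467
0.88 [232. 342.] 3840
0.84 [226. 282.] 3813
0.56 [224. 218.] 3954
0.93 [233. 480.] 4450
0.81 [226. 421.] 4006
0.81 [229. 356.] 3817
0.58 [224. 298.] 3778
origin mid [0.5448 0.1496] yaw -0.0386 f0 -106.1 dz -0.0006 err 0.056
origin mid [0.5447 0.1495] yaw -0.0402 f0 -105.9 dz -0.001 err 0.056
giant [0.4808 0.053 ]
thick [0.4834 0.1189]
medium [0.4861 0.1849]
slim [0.4887 0.2508]
feed [[0.49535576 0.29351337 0.04      ]]
feed [[0.49749568 0.29822099 0.04      ]]
```

View pics/rail.png

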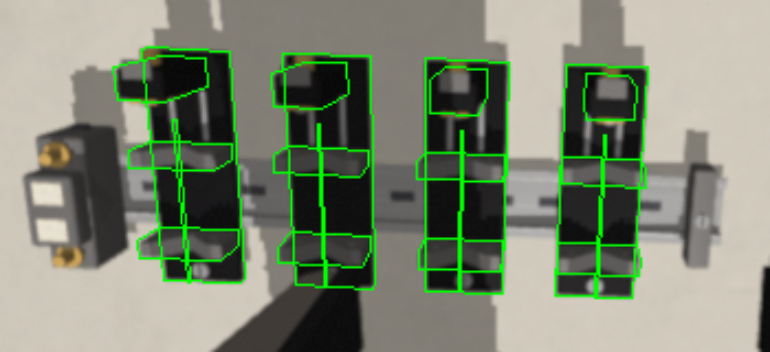

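```bash
python3 go.py 0.458 -0.0636 0.12 -0.573  0.458 -0.0636 0.004 -0.573 0.458 -0.0636 0.12 -0.573 0.4861 0.1849 0.12 -0.0386 0.4861 0.1849 0.031 -0.0386
```

```text
shift [-61.6 281.2  99.6] turn [5.000e-02 1.000e-02 3.276e+01]
shift [  0.  -0. 116.] turn [0. 0. 0.]
shift [  -0.    0. -116.] turn [0. 0. 0.]
shift [-111.1 -224.    -0. ] turn [ -0.     0.   -30.62]
shift [ 0. -0. 89.] turn [0. 0. 0.]
```

```bash

python3 -m creep '[[[-9,40,10],[0,0,0]],[[-18,80,20],[0,0,0]],[[-26,120,30],[0,0,0]],[[-35,160,40],[0,0,0]],[[-42,195,50],[0,0,0]]]' 50 | head -2
python3 -m creep '[[[-8,30,15],[0,0,8]],[[-15,60,30],[0,0,16]],[[-19,86,49.6],[0,0,24]],[[-19.6,86.2,49.6],[0,0,32.76]],[[-19.6,86.2,49.6],[0,0,32.76]]]' | head -3
python3 -m creep '[[[0,0,0],[0,0,0]],[[0,0,25],[0,0,0]],[[0,0,60],[0,0,0]],[[0,0,85],[0,0,0]],[[0,0,85],[0,0,0]]]' 
python3 snap.py m1 cell_medium_mid; python3 - <<'E'
import sys;sys.argv=['x'];from go import *
go(.458,-.0636,.004,-.573)
E
```

```text
time_s: 5.2
eef_pos: [0.4766, 0.0211, 0.1694]
time_s: 5.7
eef_pos: [0.457, -0.0638, 0.1196]
eef_rot: [3.141, 0.001, -0.578]
time_s: 6.2
eef_pos: [0.4562, -0.0612, 0.033]
eef_rot: [3.14, 0.004, -0.568]
wrist_force: [-0.5, 0.5, -0.1]
width: 0.0499
grip_force: 0.0
shift [ 0.9  1.9 31.5] turn [0.01 0.02 0.22]
```

View pics/m1.png

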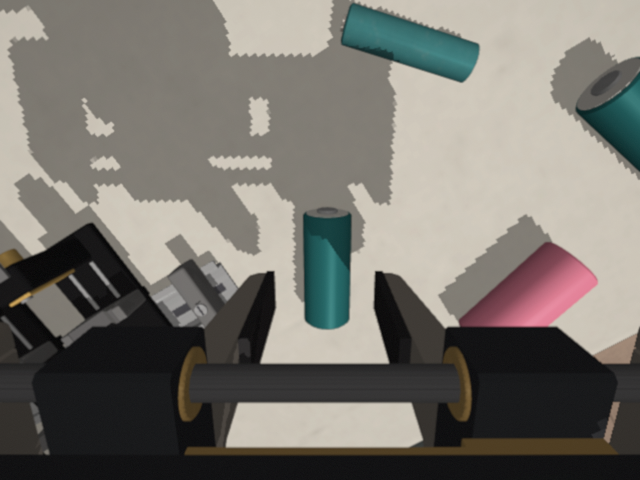

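```bash

python3 -m creep '[[[0,0,15],[0,0,0]],[[0,0,30],[0,0,0]],[[0,0,31],[0,0,0]],[[0,0,31],[0,0,0]],[[0,0,31],[0,0,0]]]'
python3 -m creep '[[[0,0,0],[0,0,0]],[[0,0,0],[0,0,0]],[[0,0,0],[0,0,0]],[[0,0,0],[0,0,0]],[[0,0,0],[0,0,0]]]' 0
```

```text
time_s: 6.8
eef_pos: [0.459, -0.0618, 0.0052]
eef_rot: [-3.141, -0.002, -0.571]
wrist_force: [-0.6, -0.7, 0.3]
width: 0.0502
grip_force: 0.0
time_s: 7.3
eef_pos: [0.4582, -0.0617, 0.0042]
eef_rot: [-3.142, -0.0, -0.572]
wrist_force: [-0.7, -0.9, 5.1]
width: 0.0255
grip_force: 30.0
```

```bash

python3 -m creep '[[[0,0,-25],[0,0,0]],[[0,0,-60],[0,0,0]],[[0,0,-100],[0,0,0]],[[0,0,-116],[0,0,0]],[[0,0,-116],[0,0,0]]]' | tail -2
python3 go.py 0.4861 0.1849 0.12 -0.0386
```

```text
width: 0.0253
grip_force: 30.0
shift [-111.3 -221.8    2. ] turn [ -0.05  -0.25 -30.54]
```

```bash

python3 -m creep '[[[-15,-30,0],[0,0,0]],[[-33,-67,0],[0,0,-4]],[[-51,-104,0],[0,0,-11]],[[-69,-140,0],[0,0,-18]],[[-87,-175,0],[0,0,-25]]]' | head -2
python3 go.py 0.4861 0.1849 0.12 -0.0386
```

```text
time_s: 8.3
eef_pos: [0.4786, 0.134, 0.1183]
shift [  0.8 -51.4  -1.8] turn [ 0.04  0.12 -5.26]
```

```bash

python3 -m creep '[[[0,-20,0],[0,0,-3]],[[1,-40,0],[0,0,-5.4]],[[1,-51,-1],[0,0,-5.4]],[[1,-51,-1],[0,0,-5.4]],[[1,-51,-1],[0,0,-5.4]]]' | head -3
python3 go.py 0.4861 0.1849 0.033 -0.0386
```

```text
time_s: 8.8
eef_pos: [0.4868, 0.1823, 0.1202]
eef_rot: [3.141, 0.001, -0.042]
shift [-0.7 -2.6 87.2] turn [ 0.05  0.08 -0.18]
```

```bash

python3 -m creep '[[[0,-1,20],[0,0,0]],[[0,-2,45],[0,0,0]],[[0,-2,65],[0,0,0]],[[0,-2,65],[0,0,0]],[[0,-2,65],[0,0,0]]]' | head -3
python3 snap.py m2; python3 go.py 0.4861 0.1849 0.032 -0.0386
```

```text
time_s: 9.3
eef_pos: [0.4874, 0.1841, 0.0561]
eef_rot: [3.141, 0.001, -0.042]
shift [-1.9 -0.3 24.7] turn [-0.01 -0.03 -0.2 ]
```

View pics/m2.png

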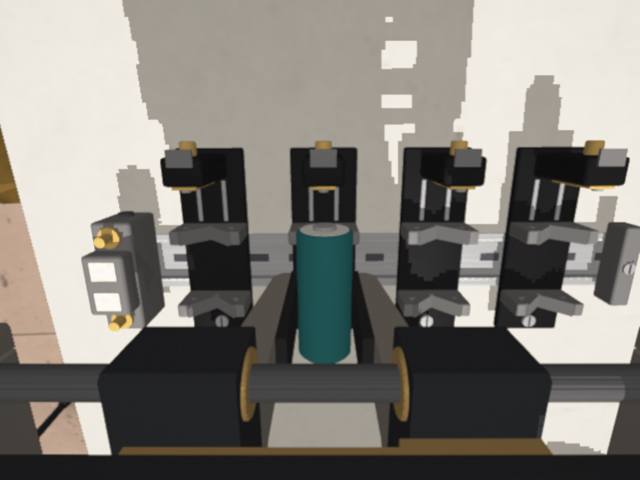

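```bash

python3 -m creep '[[[-1,0,10],[0,0,0]],[[-1,0,18],[0,0,0]],[[-1,0,23],[0,0,0]],[[-1,0,24],[0,0,0]],[[-1,0,24],[0,0,0]]]'
python3 -m creep '[[[0,0,0],[0,0,0]],[[0,0,0.5],[0,0,0]],[[0,0,1],[0,0,0]],[[0,0,1],[0,0,0]],[[0,0,1],[0,0,0]]]'
```

```text
time_s: 9.85
eef_pos: [0.4864, 0.185, 0.0318]
eef_rot: [3.141, 0.001, -0.041]
wrist_force: [-0.5, -0.1, -0.5]
width: 0.0251
grip_force: 30.0
time_s: 10.35
eef_pos: [0.4869, 0.1851, 0.0315]
eef_rot: [-3.141, -0.001, -0.041]
wrist_force: [-1.5, -2.0, 6.3]
width: 0.0254
grip_force: 30.0
```

```bash

python3 -m creep '[[[0,0,0],[0,0,0]],[[0,0,0],[0,0,0]],[[0,0,-15],[0,0,0]],[[0,0,-50],[0,0,0]],[[0,0,-90],[0,0,0]]]' 40 | tail -2
python3 snap.py m3;python3 go.py 0.5297 -0.162 0.12 0.7277 
```

```text
width: 0.0399
grip_force: 0.0
shift [ 54.7 346.1   6.9] turn [-1.000e-02 -3.700e-01 -4.405e+01]
```

View pics/m3.png

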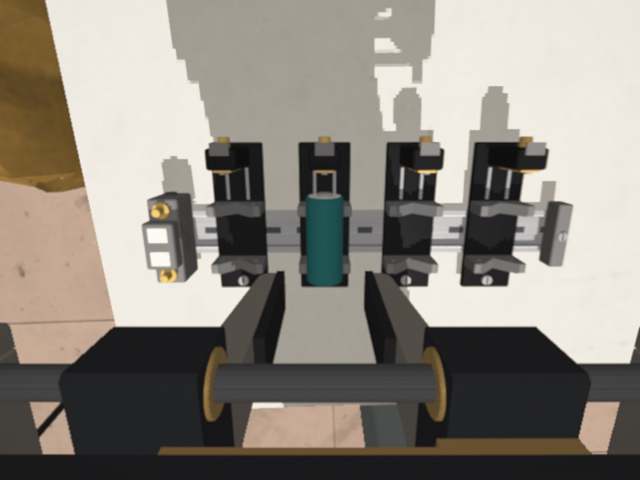

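```bash

python3 -m creep '[[[6,40,0],[0,0,0]],[[14,88,0],[0,0,0]],[[22,136,0],[0,0,0]],[[29,184,0],[0,0,0]],[[36,230,0],[0,0,0]]]' 34| head -2
python3 -m creep '[[[6,40,0],[0,0,-8]],[[12,80,0],[0,0,-16]],[[18,110,0],[0,0,-24]],[[18.7,116,7],[0,0,-32]],[[18.7,116,7],[0,0,-40]]]' | head -3
python3 go.py 0.5297 -0.162 0.08 0.7277
```

```text
time_s: 11.4
eef_pos: [0.5131, -0.0482, 0.121]
time_s: 11.9
eef_pos: [0.5267, -0.1644, 0.1131]
eef_rot: [-3.141, 0.0, 0.661]
shift [ 3.9 -0.1 33.1] turn [-0.03  0.02 -3.85]
```

```bash

python3 -m creep '[[[3,0,10],[0,0,-4]],[[3,0,35],[0,0,-4]],[[3,0,70],[0,0,-4]],[[3,0,80],[0,0,-4]],[[3,0,80],[0,0,-4]]]' | head -3
python3 snap.py s1; python3 go.py 0.5297 -0.162 0.0035 0.7277
```

```text
time_s: 12.4
eef_pos: [0.5281, -0.1607, 0.0326]
eef_rot: [-3.139, 0.002, 0.727]
shift [-0.2  1.1 30.4] turn [-0.06  0.03 -0.05]
```

View pics/s1.png

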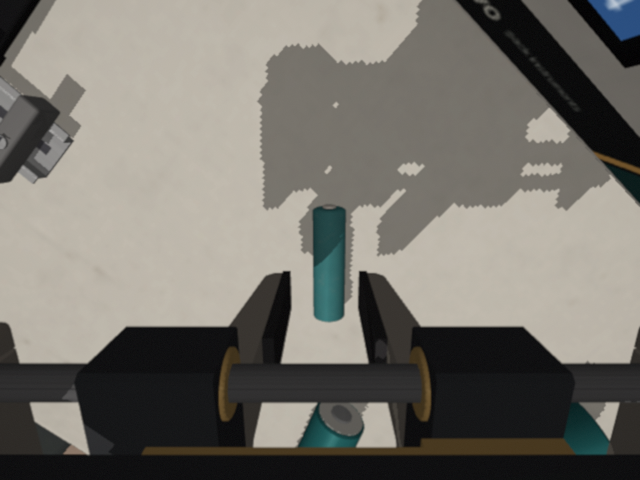

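```bash

python3 -m creep '[[[0,1,12],[0,0,0]],[[0,1,25],[0,0,0]],[[0,1,30],[0,0,0]],[[0,1,30],[0,0,0]],[[0,1,30],[0,0,0]]]'
python3 -m creep '[[[0,0,0],[0,0,0]],[[0,0,0],[0,0,0]],[[0,0,0],[0,0,0]],[[0,0,0],[0,0,0]],[[0,0,0],[0,0,0]]]' 0
python3 go.py 0.5297 -0.162 0.12 0.7277 0.4837 0.251 0.12 -0.0386
```

```text
time_s: 12.95
eef_pos: [0.53, -0.1618, 0.004]
eef_rot: [-3.141, 0.0, 0.727]
wrist_force: [-0.2, -0.3, -0.2]
width: 0.0339
grip_force: 0.0
time_s: 13.45
eef_pos: [0.5303, -0.1619, 0.0043]
eef_rot: [3.141, -0.0, 0.727]
wrist_force: [-0.5, -0.1, 2.8]
width: 0.0173
grip_force: 30.0
shift [  -0.5   -0.3 -115.7] turn [ 0.03 -0.02 -0.05]
shift [ 240.4 -339.    -0. ] turn [-0.   -0.   43.91]
```

```bash

python3 -m creep '[[[0,0,-20],[0,0,0]],[[0,0,-50],[0,0,0]],[[0,0,-90],[0,0,0]],[[0,0,-116],[0,0,0]],[[0,0,-116],[0,0,0]]]' | tail -2
python3 -m creep '[[[15,-21,0],[0,0,0]],[[42,-59,0],[0,0,3]],[[69,-97,0],[0,0,10]],[[96,-135,0],[0,0,17]],[[123,-173,0],[0,0,24]]]' | tail -2
python3 go.py 0.4837 0.251 0.12 -0.0386
```

```text
width: 0.0173
grip_force: 30.0
width: 0.0171
grip_force: 30.0
shift [  38.5 -197.8   -1.1] turn [-1.000e-02  8.000e-02  1.954e+01]
```

```bash

python3 -m creep '[[[9,-45,0],[0,0,6]],[[17,-90,0],[0,0,12]],[[26,-135,0],[0,0,18]],[[34,-175,-1],[0,0,19.5]],[[38,-196,-1],[0,0,19.5]]]' | head -2
python3 -m creep '[[[0,0,0],[0,0,0]],[[0,0,0],[0,0,0]],[[0,0,20],[0,0,0]],[[0,0,45],[0,0,0]],[[0,0,55],[0,0,0]]]' | head -3
python3 snap.py s2;python3 go.py 0.4837 0.251 0.03 -0.0386
```

```text
time_s: 14.95
eef_pos: [0.4827, 0.2502, 0.1199]
time_s: 15.45
eef_pos: [0.4826, 0.2453, 0.0639]
eef_rot: [3.14, 0.003, -0.034]
shift [ 1.4 -5.9 33.2] turn [0.13 0.22 0.28]
```

View pics/s2.png

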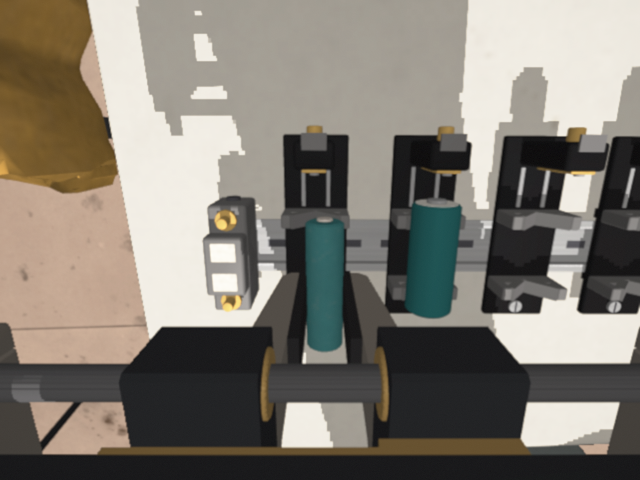

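```bash

python3 -m creep '[[[1,-3,0],[0,0,0.3]],[[1,-6,5],[0,0,0.3]],[[1,-6,10],[0,0,0.3]],[[1,-6,20],[0,0,0.3]],[[1,-6,20],[0,0,0.3]]]' | head -4
python3 go.py 0.4837 0.251 0.03 -0.0386
```

```text
time_s: 16.0
eef_pos: [0.4842, 0.2531, 0.0449]
eef_rot: [3.141, 0.001, -0.037]
wrist_force: [-0.5, 0.5, -0.7]
shift [-0.4  2.1 14.9] turn [0.05 0.08 0.07]
```

```bash

python3 -m creep '[[[0,0,3],[0,0,0]],[[0,0,6],[0,0,0]],[[0,0,9],[0,0,0]],[[0,0,9],[0,0,0]],[[0,0,9],[0,0,0]]]' | head -4
python3 go.py 0.4837 0.251 0.03 -0.0386
```

```text
time_s: 16.5
eef_pos: [0.485, 0.2534, 0.037]
eef_rot: [-3.142, 0.0, -0.038]
wrist_force: [0.7, 0.2, -1.3]
shift [-1.2  2.5  7. ] turn [-0.    0.    0.05]
```

```bash

python3 -m creep '[[[-1,2,2],[0,0,0]],[[-1,2.3,4],[0,0,0]],[[-1,2.3,6],[0,0,0]],[[-1,2.3,7],[0,0,0]],[[-1,2.3,7],[0,0,0]]]'
python3 -m creep '[[[0,0,0],[0,0,0]],[[0,0,0],[0,0,0]],[[0,0,0.5],[0,0,0]],[[0,0,0.5],[0,0,0]],[[0,0,0.5],[0,0,0]]]'
```

```text
time_s: 17.0
eef_pos: [0.4839, 0.2511, 0.0299]
eef_rot: [3.141, 0.0, -0.038]
wrist_force: [-0.4, -0.3, 0.1]
width: 0.017
grip_force: 30.0
time_s: 17.5
eef_pos: [0.4839, 0.2511, 0.0298]
eef_rot: [3.141, 0.0, -0.038]
wrist_force: [-1.2, -2.0, 5.3]
width: 0.0175
grip_force: 30.0
```

```bash

python3 -m creep '[[[0,0,0],[0,0,0]],[[0,0,0],[0,0,0]],[[0,0,-15],[0,0,0]],[[0,0,-50],[0,0,0]],[[0,0,-90],[0,0,0]]]' 30 | tail -2
python3 snap.py s3; python3 go.py 0.4336 -0.2406 0.12 0.355
python3 - <<'E'
from h import *
p=camera_params("top");im=camera("top")
for d in look("top","thick"):
    px=im[d["mask"]].mean(0)
    if px[2]>px[1]:
        m=d["mask"];print({a:round(float(b),4) for a,b in fit([(p,m)],"thick",.016).items()})
        b=cv2.boxPoints(cv2.minAreaRect(cv2.findNonZero(m.astype(np.uint8))));print(onplane(p,b,.016)[:,:2].round(3).tolist())
E
```

```text
width: 0.03
grip_force: 0.0
shift [-34.5 495.    4.3] turn [ -0.13  -0.37 -22.5 ]
{'x': 0.3848, 'y': -0.1459, 'yaw': -1.3071, 'z': 0.016, 'err': 0.1155}
[[0.392, -0.11], [0.409, -0.178], [0.378, -0.185], [0.361, -0.117]]
```

View pics/s3.png

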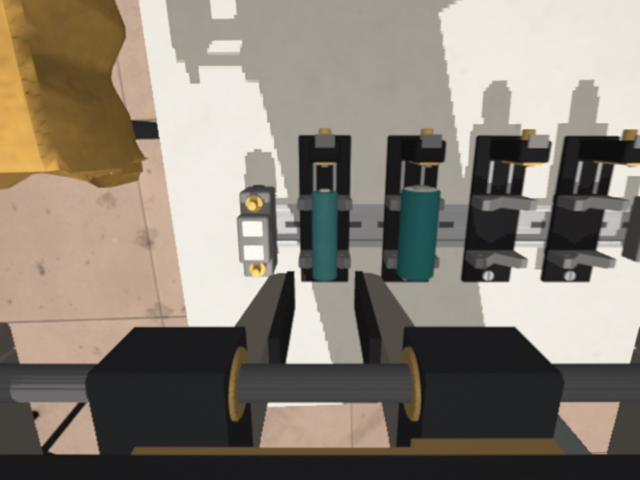

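```bash

python3 -m creep '[[[-2,35,0],[0,0,0]],[[-5,83,0],[0,0,0]],[[-9,131,0],[0,0,0]],[[-12,179,0],[0,0,0]],[[-16,227,0],[0,0,0]]]' 46| head -2
python3 -m creep '[[[-3,48,0],[0,0,-4]],[[-6,96,0],[0,0,-9]],[[-10,144,0],[0,0,-14]],[[-13,192,0],[0,0,-19]],[[-16,235,0],[0,0,-22.5]]]' | head -2
python3 go.py 0.4336 -0.2406 0.12 0.355
```

```text
time_s: 18.65
eef_pos: [0.4583, 0.0233, 0.1184]
time_s: 19.15
eef_pos: [0.4334, -0.2112, 0.1184]
shift [-10.1  27.7  -1.7] turn [-0.05  0.05  0.17]
```

```bash

python3 -m creep '[[[-8,20,0],[0,0,0]],[[-10,27.5,10],[0,0,0]],[[-10,27.5,40],[0,0,0]],[[-10,27.5,74],[0,0,0]],[[-10,27.5,74],[0,0,0]]]' | head -3
python3 snap.py t1;python3 go.py 0.4336 -0.2406 0.004 0.355
```

```text
time_s: 19.65
eef_pos: [0.4314, -0.2358, 0.0411]
eef_rot: [-3.135, 0.005, 0.355]
shift [-0.4  4.3 39.1] turn [-0.28  0.22  0.03]
```

View pics/t1.png

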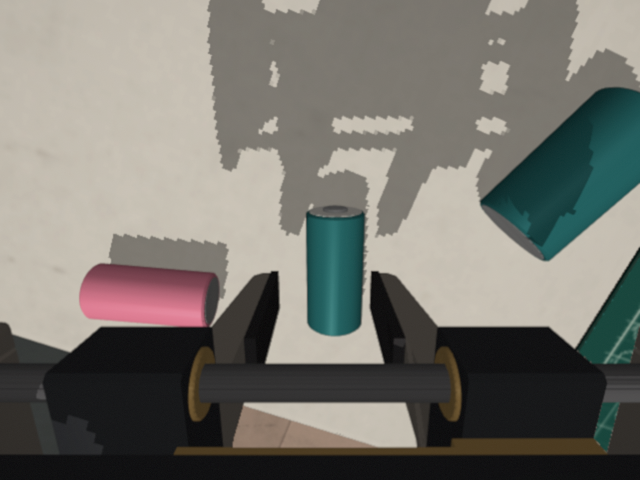

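```bash

python3 -m creep '[[[0,3,0],[0,0,0]],[[0,3,10],[0,0,0]],[[0,3,20],[0,0,0]],[[0,3,20],[0,0,0]],[[0,3,20],[0,0,0]]]' | head -2;python3 go.py 0.4336 -0.2406 0.004 0.355
```

```text
time_s: 20.2
eef_pos: [0.4357, -0.2413, 0.0254]
shift [-1.7 -1.3 21.4] turn [-0.02  0.01  0.  ]
```

```bash

python3 -m creep '[[[-2,-1,8],[0,0,0]],[[-2,-1,16],[0,0,0]],[[-2,-1,19],[0,0,0]],[[-2,-1,19],[0,0,0]],[[-2,-1,19],[0,0,0]]]' | head -2
python3 -m creep '[[[0,0,0],[0,0,0]],[[0,0,0],[0,0,0]],[[0,0,0],[0,0,0]],[[0,0,0],[0,0,0]],[[0,0,0],[0,0,0]]]' 0
python3 -m creep '[[[0,0,-20],[0,0,0]],[[0,0,-50],[0,0,0]],[[0,0,-90],[0,0,0]],[[0,0,-116],[0,0,0]],[[0,0,-116],[0,0,0]]]' | tail -2
python3 go.py 0.4834 0.1189 0.12 -0.0386
```

```text
time_s: 20.7
eef_pos: [0.4336, -0.2411, 0.0064]
time_s: 21.2
eef_pos: [0.4337, -0.2412, 0.0067]
eef_rot: [3.141, -0.0, 0.355]
wrist_force: [-1.0, -0.6, 2.0]
width: 0.0318
grip_force: 30.0
width: 0.0313
grip_force: 30.0
shift [ 170.4 -322.     4.9] turn [ 0.21 -0.27 22.55]
```

```bash

python3 -m creep '[[[15,-28,0],[0,0,0]],[[36,-68,0],[0,0,4]],[[57,-108,0],[0,0,9]],[[78,-148,2],[0,0,14]],[[99,-188,5],[0,0,19]]]' | tail -1
python3 -m creep '[[[15,-40,0],[0,0,1]],[[30,-80,0],[0,0,2]],[[33,-118,0],[0,0,3]],[[33,-118,0],[0,0,3.5]],[[33,-118,0],[0,0,3.5]]]' | head -3
python3 go.py 0.4834 0.1189 0.12 -0.0386
```

```text
grip_force: 30.0
time_s: 22.7
eef_pos: [0.4902, 0.0888, 0.1161]
eef_rot: [3.141, 0.002, -0.035]
shift [ -7.9 -29.9  -3.9] turn [0.04 0.13 0.18]
```

```bash

python3 -m creep '[[[-4,-20,-2],[0,0,0]],[[-8,-29.5,-2],[0,0,0]],[[-8,-29.5,-2],[0,0,0]],[[-8,-29.5,10],[0,0,0]],[[-8,-29.5,35],[0,0,0]]]' | head -3
python3 -m creep '[[[0,0,10],[0,0,0]],[[0,0,20],[0,0,0]],[[0,0,25],[0,0,0]],[[0,0,25],[0,0,0]],[[0,0,25],[0,0,0]]]' | head -3
python3 go.py 0.4834 0.1189 0.0355 -0.0386
```

```text
time_s: 23.2
eef_pos: [0.4858, 0.1175, 0.0828]
eef_rot: [-3.141, -0.004, -0.038]
time_s: 23.7
eef_pos: [0.4847, 0.1181, 0.0578]
eef_rot: [-3.141, -0.0, -0.038]
shift [-1.3 -0.7 22.3] turn [-0.01 -0.02  0.05]
```

```bash

python3 -m creep '[[[-1,-0.7,6],[0,0,0]],[[-1,-0.7,12],[0,0,0]],[[-1,-0.7,18],[0,0,0]],[[-1,-0.7,21.5],[0,0,0]],[[-1,-0.7,21.5],[0,0,0]]]'
python3 -m creep '[[[0,0,0],[0,0,0]],[[0,0,0],[0,0,0]],[[0,0,0.5],[0,0,0]],[[0,0,1],[0,0,0]],[[0,0,1],[0,0,0]]]'
```

```text
time_s: 24.2
eef_pos: [0.483, 0.1187, 0.0354]
eef_rot: [3.141, 0.001, -0.038]
wrist_force: [-0.2, -0.6, -1.4]
width: 0.0315
grip_force: 30.0
time_s: 24.7
eef_pos: [0.4835, 0.1188, 0.0351]
eef_rot: [-3.142, -0.0, -0.038]
wrist_force: [-0.4, 0.2, -1.5]
width: 0.0314
grip_force: 30.0
```

```bash

python3 -m creep '[[[0,0,0.5],[0,0,0]],[[0,0,1],[0,0,0]],[[0,0,1],[0,0,0]],[[0,0,1],[0,0,0]],[[0,0,1],[0,0,0]]]'
```

```text
time_s: 25.2
eef_pos: [0.4836, 0.1187, 0.0347]
eef_rot: [3.142, -0.0, -0.038]
wrist_force: [-3.4, -1.1, 9.9]
width: 0.0316
grip_force: 30.0
```

```bash

python3 -m creep '[[[0,0,0],[0,0,0]],[[0,0,0],[0,0,0]],[[0,0,-15],[0,0,0]],[[0,0,-50],[0,0,0]],[[0,0,-90],[0,0,0]]]' 42 | tail -2
python3 snap.py t2; python3 go.py 0.5262 -0.3353 0.13 -0.393
```

```text
width: 0.0419
grip_force: 0.0
shift [ 5.71e+01  4.53e+02 -1.00e-01] turn [-0.16 -0.32 20.36]
```

View pics/t2.png

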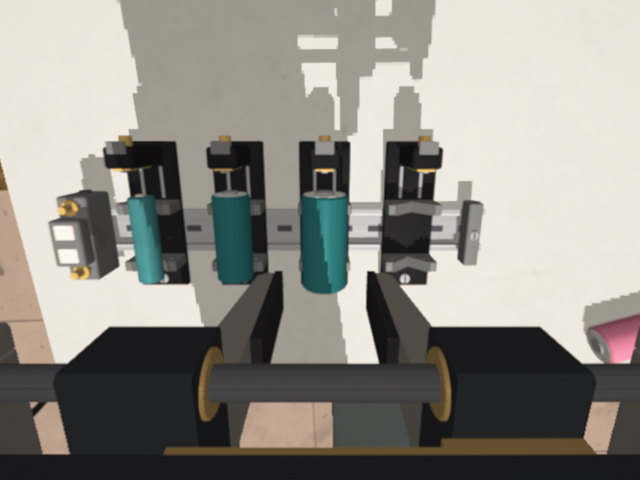

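Thick is seated (cell around 324,240, centred under its post). Now the giant.

```bash

python3 -m creep '[[[4,35,0],[0,0,0]],[[10,80,0],[0,0,0]],[[16,128,0],[0,0,0]],[[22,176,0],[0,0,0]],[[28,224,0],[0,0,0]]]' 64| head -2
python3 -m creep '[[[6,48,0],[0,0,4]],[[12,96,0],[0,0,8]],[[18,144,0],[0,0,12]],[[24,190,0],[0,0,16]],[[29,225,0],[0,0,20.3]]]' | head -2
python3 -m creep '[[[0,0,0],[0,0,0]],[[0,0,0],[0,0,0]],[[0,0,20],[0,0,0]],[[0,0,50],[0,0,0]],[[0,0,55],[0,0,0]]]' | head -3
python3 go.py 0.5262 -0.3353 0.004 -0.393
```

```text
time_s: 26.25
eef_pos: [0.5029, -0.1079, 0.1239]
time_s: 26.75
eef_pos: [0.5234, -0.3349, 0.1237]
time_s: 27.25
eef_pos: [0.5215, -0.3292, 0.0661]
eef_rot: [-3.14, 0.005, -0.39]
shift [ 7.   3.9 62. ] turn [-0.07  0.31  0.18]
```

```bash

python3 -m creep '[[[5,3,0],[0,0,0]],[[5,3,3],[0,0,0]],[[5,3,6],[0,0,0]],[[5,3,6],[0,0,0]],[[5,3,6],[0,0,0]]]' | head -3
python3 snap.py g1;python3 go.py 0.5262 -0.3353 0.006 -0.393
```

```text
time_s: 27.75
eef_pos: [0.5271, -0.3368, 0.0635]
eef_rot: [3.142, -0.001, -0.392]
shift [-1.4 -1.  57.4] turn [ 0.   -0.03  0.06]
```

View pics/g1.png

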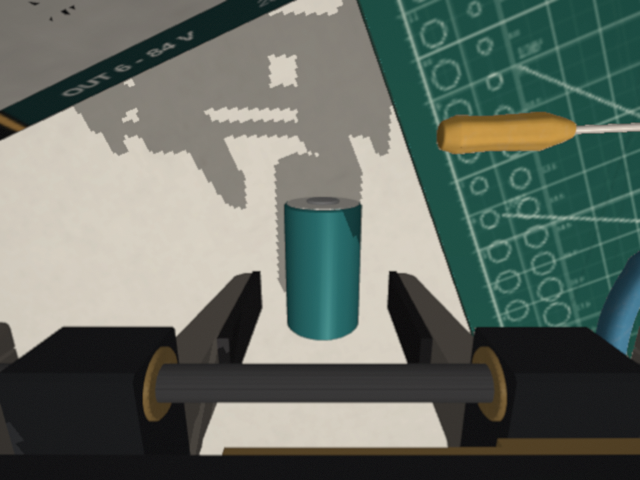

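```bash

python3 -m creep '[[[-1,-1,15],[0,0,0]],[[-1,-1,35],[0,0,0]],[[-1,-1,52],[0,0,0]],[[-1,-1,57],[0,0,0]],[[-1,-1,57],[0,0,0]]]' | head -2
python3 -m creep '[[[0,0,0],[0,0,0]],[[0,0,0],[0,0,0]],[[0,0,0],[0,0,0]],[[0,0,0],[0,0,0]],[[0,0,0],[0,0,0]]]' 0
python3 -m creep '[[[0,0,-15],[0,0,0]],[[0,0,-40],[0,0,0]],[[0,0,-70],[0,0,0]],[[0,0,-100],[0,0,0]],[[0,0,-116],[0,0,0]]]' | tail -2
python3 go.py 0.4808 0.053 0.13 -0.0386
```

```text
time_s: 28.3
eef_pos: [0.5256, -0.3349, 0.0046]
time_s: 28.8
eef_pos: [0.5269, -0.3357, 0.0067]
eef_rot: [3.141, -0.001, -0.392]
wrist_force: [-0.8, 0.6, 6.2]
width: 0.0453
grip_force: 30.0
width: 0.0453
grip_force: 30.0
shift [-191.2 -341.7   -5.8] turn [  0.05  -0.13 -20.24]
```

```bash

python3 -m creep '[[[-10,-18,0],[0,0,0]],[[-29,-52,-2],[0,0,-2]],[[-49,-87,-4],[0,0,-5]],[[-69,-123,-6],[0,0,-8]],[[-88,-158,-6],[0,0,-11]]]' | tail -1
python3 go.py 0.4808 0.053 0.13 -0.0386
```

```text
grip_force: 30.0
shift [ -63.1 -197.8   -2.6] turn [-0.03  0.11 -9.14]
```

```bash

python3 -m creep '[[[-13,-42,0],[0,0,-2]],[[-26,-84,0],[0,0,-4]],[[-39,-126,0],[0,0,-6]],[[-52,-162,0],[0,0,-8]],[[-60,-185,0],[0,0,-9.1]]]' | head -2
python3 -m creep '[[[0,0,0],[0,0,0]],[[0,0,0],[0,0,0]],[[0,0,10],[0,0,0]],[[0,0,30],[0,0,0]],[[0,0,35],[0,0,0]]]' | head -3
python3 go.py 0.4808 0.053 0.038 -0.0386
```

```text
time_s: 30.3
eef_pos: [0.481, 0.0401, 0.1271]
time_s: 30.8
eef_pos: [0.4818, 0.0365, 0.0908]
eef_rot: [3.141, 0.003, -0.043]
shift [ -1.5 -16.5  52.8] turn [ 0.03  0.19 -0.23]
```

```bash

python3 -m creep '[[[-1,-8,0],[0,0,0]],[[-1,-15,0],[0,0,-0.2]],[[-1,-15,5],[0,0,-0.2]],[[-1,-15,15],[0,0,-0.2]],[[-1,-15,20],[0,0,-0.2]]]' | head -3
python3 -m creep '[[[0,0,5],[0,0,0]],[[0,0,10],[0,0,0]],[[0,0,10],[0,0,0]],[[0,0,10],[0,0,0]],[[0,0,10],[0,0,0]]]' | head -3
python3 snap.py g2;python3 go.py 0.4808 0.053 0.038 -0.0386
```

```text
time_s: 31.3
eef_pos: [0.4827, 0.0525, 0.0722]
eef_rot: [3.141, 0.0, -0.037]
time_s: 31.8
eef_pos: [0.4832, 0.0525, 0.0632]
eef_rot: [-3.142, -0.0, -0.038]
shift [-2.4 -0.4 25.2] turn [-0.01 -0.03  0.05]
```

View pics/g2.png

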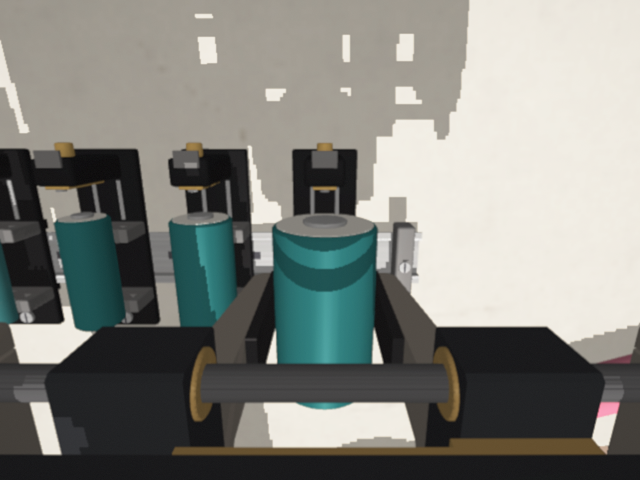

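```bash

python3 -m creep '[[[-2,-0.4,6],[0,0,0]],[[-2,-0.4,13],[0,0,0]],[[-2,-0.4,20],[0,0,0]],[[-2,-0.4,24],[0,0,0]],[[-2,-0.4,24],[0,0,0]]]'
python3 -m creep '[[[0,0,0],[0,0,0]],[[0,0,0.5],[0,0,0]],[[0,0,1],[0,0,0]],[[0,0,1],[0,0,0]],[[0,0,1],[0,0,0]]]'
```

```text
time_s: 32.35
eef_pos: [0.4804, 0.0529, 0.0381]
eef_rot: [3.141, 0.002, -0.038]
wrist_force: [0.8, -0.4, -3.2]
width: 0.0452
grip_force: 30.0
time_s: 32.85
eef_pos: [0.481, 0.053, 0.0381]
eef_rot: [-3.142, -0.0, -0.038]
wrist_force: [0.2, 0.1, -4.3]
width: 0.0455
grip_force: 30.0
```

```bash

python3 -m creep '[[[0,0,0.5],[0,0,0]],[[0,0,1],[0,0,0]],[[0,0,1],[0,0,0]],[[0,0,1],[0,0,0]],[[0,0,1],[0,0,0]]]' | sed -n '2p;4p'
python3 -m creep '[[[0,0,0.5],[0,0,0]],[[0,0,0.5],[0,0,0]],[[0,0,0.5],[0,0,0]],[[0,0,0.5],[0,0,0]],[[0,0,0.5],[0,0,0]]]'| sed -n '2p;4p'
```

```text
eef_pos: [0.4811, 0.053, 0.0371]
wrist_force: [-1.3, -0.2, 1.3]
eef_pos: [0.4812, 0.053, 0.037]
wrist_force: [-2.9, 0.1, 7.5]
```

Contact. Release (54 mm: the thick cell's flank is 50 mm away, the finger back 45 mm), rise and check.

```bash

python3 -m creep '[[[0,0,0],[0,0,0]],[[0,0,0],[0,0,0]],[[0,0,0],[0,0,0]],[[0,0,-15],[0,0,0]],[[0,0,-45],[0,0,0]]]' 54 | tail -2
python3 -m creep '[[[0,-20,-40],[0,0,0]],[[0,-60,-70],[0,0,0]],[[0,-80,-110],[0,0,0]],[[0,-90,-140],[0,0,0]],[[0,-90,-140],[0,0,0]]]' | head -2
C="cell_slim_mid cell_medium_mid cell_thick_mid cell_giant_mid"
python3 -m creep '[[[0,0,0],[0,0,0]],[[0,0,0],[0,0,0]],[[0,0,0],[0,0,0]],[[0,0,0],[0,0,0]],[[0,0,0],[0,0,0]]]' | head -2
python3 snap.py f1 $C
python3 - <<'E'
from h import *;import pickle
p,im,d=pickle.load(open("f1.pkl","rb"))
T=dict(slim=(.4887,.2508,.0345),medium=(.4861,.1849,.04),thick=(.4834,.1189,.0445),giant=(.4808,.053,.0535))
for k in T:
    c=proj(p,[T[k]])[0]
    ms=[m for n in d for m in d[n] if m["mask"][int(c[1]),int(c[0])]]
    if ms:
        f=fit([(p,ms[0]["mask"])],k,T[k][2]);print(k,{a:round(float(b),4) for a,b in f.items()},T[k])
E
```

```text
width: 0.054
grip_force: 0.0
time_s: 34.85
eef_pos: [0.4869, 0.145, 0.2257]
time_s: 35.35
eef_pos: [0.4841, 0.1426, 0.2208]
slim {'x': 0.4889, 'y': 0.251, 'yaw': -0.0393, 'z': 0.0345, 'err': 0.0409} (0.4887, 0.2508, 0.0345)
medium {'x': 0.4895, 'y': 0.1853, 'yaw': -0.0604, 'z': 0.04, 'err': 0.0647} (0.4861, 0.1849, 0.04)
thick {'x': 0.4848, 'y': 0.1189, 'yaw': -0.0338, 'z': 0.0445, 'err': 0.0552} (0.4834, 0.1189, 0.0445)
giant {'x': 0.48, 'y': 0.0533, 'yaw': -0.0391, 'z': 0.0535, 'err': 0.0441} (0.4808, 0.053, 0.0535)
```

View pics/f1.png

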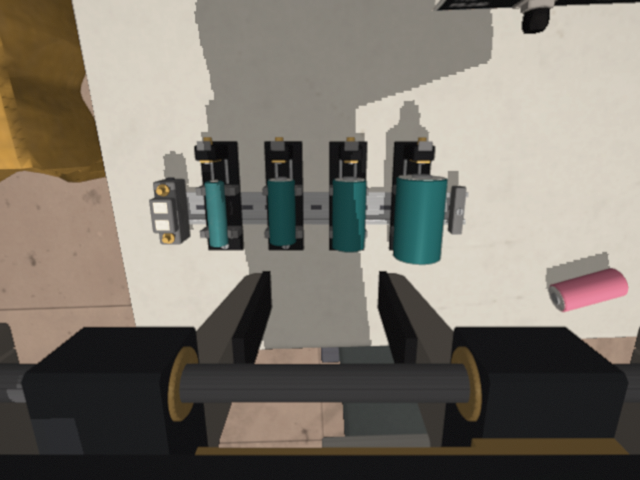

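All four cells lie in order within a few mm of their targets (columns 216, 281, 348 and 419; feed terminal at 168). Handing in.

```bash
python3 -c "from cell import *;print(finish_job())"
```

```text
the job is handed in; nothing more can be done
None
```

All four cells lie in the V rests, slimmest at the feed terminal to thickest at the far end, button ends toward the posts. My last picture put each within about 4 mm of its target, and I handed the job in at about 35 s; no verdict came back.

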